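# Weigh the solid stub on the bench scale

### The job

Two welded stubs that look the same are cooling on the copper board: feel which one is the heavy solid one and set it upright on the pan of the bench scale, with its foot wholly inside the engraved ring. Lower it gently and let go only when the spring is carrying its weight, so that the pan neither jumps when you let go nor is driven down to its stop. Leave the light stub standing on the copper board, and do not shift the little aluminium block, the yellow marker stick or the jar that lie close by.

Things in the scene. Friction and masses are not known exactly. Their poses are not given: they have to be found in the camera images.
- stub_a: one of two outwardly identical welded steel stubs: round foot 60 mm across, 12 mm thick; on it a plain round neck 40 mm across, to grip by, ending 64 mm above the underside. Origin: centre of the underside, z up its axis. One stub is solid, 460 to 980 g, the other hollow, 205 to 315 g; only the weight tells them apart, and either may stand at either place
- stub_b: one of two outwardly identical welded steel stubs: round foot 60 mm across, 12 mm thick; on it a plain round neck 40 mm across, to grip by, ending 64 mm above the underside. Origin: centre of the underside, z up its axis. One stub is solid, 460 to 980 g, the other hollow, 205 to 315 g; only the weight tells them apart, and either may stand at either place
- board: copper cooling board, fixed, 140 mm (x) by 220 mm (y), 12 mm thick; origin: centre of its underside on the bench. The stubs start on it 120 mm apart along its y (each at about x = -20 mm, y = -60 or +60 mm, give or take 8 mm)
- scale: sprung bench scale, fixed to the bench: green base 150 mm (x) by 160 mm (y), 50 mm tall, with a white index plate 50 x 8 mm rising to 98 mm above the bench at its +y side (84 mm from the axis). Origin: underside, on the pan's axis. It and the board may change sides
- pan_top (a point): centre of the top face of the scale's round steel pan, 132 mm across and 6 mm thick; 105 mm above the bench when empty, and it sinks with the pan. The engraved black ring round it is 76 mm across. z is up
- pan (a joint): how far the pan has sunk, m: 0 empty, 0.042 at its bottom stop. Spring 300 N/m (1 N sinks it 3.3 mm), lightly damped, so that a load let go too high or pressed too low sets the pan bouncing
- coupon: small aluminium block 30 x 40 x 10 mm on the copper board, behind and between the stubs; bystander. Origin: centre of the underside
- marker: flat yellow marker stick 110 x 13 x 10 mm on the bench; bystander. Origin: centre of the underside
- paste: jar 66 mm across, 60 mm tall, standing; bystander. Origin: centre of the underside
Not all that is in view belongs to the job. What is shaped like the stub_a but blue is not meant.

How it is judged:
At the end, for the whole second after the job is handed in: The heavy stub stands upright (0.06 rad) and still (20 mm/s) on the pan: underside within 3 mm of its face, axis within 8 mm of its centre, pan sunk over 12.5 mm. The light stub stands upright and still on the copper board, its axis within the outline (((horizontal distance between stub_a and pan_top below 0.008 m and z of stub_a in the frame of pan_top between -0.003 and 0.003 m and x of stub_b in the frame of board between -0.07 and 0.07 m and y of stub_b in the frame of board between -0.11 and 0.11 m and z of stub_b in the frame of board between 0.008 and 0.016 m) or (horizontal distance between stub_b and pan_top below 0.008 m and z of stub_b in the frame of pan_top between -0.003 and 0.003 m and x of stub_a in the frame of board between -0.07 and 0.07 m and y of stub_a in the frame of board between -0.11 and 0.11 m and z of stub_a in the frame of board between 0.008 and 0.016 m)) and value of joint pan above 0.0125 m and angle between each of stub_a, stub_b's own z axis and vertical below 0.06 rad and linear speed of each of stub_a, stub_b below 0.02 m/s); the robot touches nothing.
It fails at once if the pan is jolted: it moves faster than 60 mm/s, up or down (velocity of joint pan above 0.06 m/s or velocity of joint pan below -0.06 m/s).
It fails at once if the pan is driven down to its stop (sunk more than 39 mm) (value of joint pan above 0.039 m).
It fails at once if the aluminium block, the marker or the jar is moved more than 20 mm (distance of any of coupon, marker, paste from where it was at the start of the episode above 0.02 m).
It also fails if it takes over 64 s, if anything falls off the work surface, if the arm or the gripper's body presses on something with over 40 N, if the wrist force passes 120 N, or if a joint passes its speed limit or range.

### The arm

A 6-joint arm with a two-finger parallel gripper is mounted at the origin on the work surface. World frame = base frame: x ahead of the robot, y to its left, z up, the work surface at z = 0. Lengths are in m, angles in rad, forces in N, time in s.
With the tool pointing down it reaches from about 0.35 to 0.85 m from the base axis. Payload 8.1 kg.
Tool frame: the origin (TCP) lies at the very end of the fingers, on their centre line; the grasp point (between the pads) lies 19 mm behind it; z points along the fingers, y is the direction in which the jaws open and shut (so a half turn about z gives the same grasp; the last joint's range is limited). The gripper opens to 93 mm and grips with 3 to 60 N. Pads are 15 mm wide; open, the fingers measure 128 mm over their backs; the gripper's body (75 mm by 188 mm) begins 65 mm behind the grasp point.
Start: joints at [-1.36, 0.13, 1.488, -0, 1.523, -0.085], TCP at [0.175, -0.574, 0.219] pointing down, gripper open.
Joint ranges: [-2.96, 2.96], [-0.89, 2.26], [0.02, 2.5], [-1.34, 4.48], [0, 2.73], [-2.66, 2.66]. Speed limits (rad/s): [2.39, 2.39, 2.79, 3.14, 3.14, 3.14].

### API

Orientations are given as a rotation vector (axis times angle).
In Python, from plant import robot gives the robot as it stands.
- The arm moves only by the shell command python3 -m inch 'ROWS' [FORCE]. ROWS is JSON, a list that holds one entry, the list of rows, each a list of 7 numbers: the shift along the tool's x, y, z in cm, then the turn, a rotation vector about the tool's x, y, z in degrees, then the gripper command: -1 is fully open, 1 is shut, values between are in proportion. A call has 1 to 5 rows; each row shifts and turns the commanded pose from where the row before left it, along the tool's axes as they then stand; what a row does not reach is not made up. A row lasts 1/10 s, in which the tool goes at most 50 mm and 8.59 degrees, less where a joint would pass 70% of its speed; a pose out of reach is approached as far as the arm can. A call with a gripper value outside its range is refused whole. The fingers move at their own pace and stop on an object; FORCE is the grip in N (left out, the last holds). Time passes only in rows, so rows that do not move let the fingers close. It gives the time, the measured TCP pose, the force and the opening at its end, in the units of the state.
- robot.read_state(): the state, without advancing time (a new reading comes with each control period).
- robot.read_camera(name): name is "side" or "top" or "wrist"; returns a dict with "image" (420x560x3 uint8, blue, green, red), "K" (3x3 intrinsics, pixels), "R" (3x3) and "t" (3): a world point X has camera coordinates R X + t; the wrist camera has in their place "tool_from_camera" (4x4, takes a point from camera to tool coordinates, whose origin is the TCP and whose axes are the flange's). Camera axes: x right, y down, z forward; pixel columns grow to the right and rows downward; lengths in m; the calibration is good to about 2 mm. A picture is of the moment at which its call begins: read the wrist's pose just before it. There is no depth.
- robot.close_job(): hands the job in, once; it reports no verdict.
The state is a dict: "t": time; "q": joint angles; "dq": joint speeds; "joint_torque": joint torques, N m; "tool_pos": TCP position; "orientation": TCP orientation; "force": force on the tool from outside, world axes, zero at the start; "wrist_torque": the same for the moment, N m; "opening": finger opening in m.
Only numpy, scipy, OpenCV 4.12 (cv2) and the standard library are available. Lean on these libraries where they do the work, as an engineer would, in place of code of your own. Each camera call takes 0.05 s, during which the arm holds its last target. There are 200 camera calls.

## Working session

There is one attempt and no reset: what is moved stays moved. The work goes in short steps, Python scripts to look and compute and a shell command to move; the robot and the scene stay as the last step left them, time stands still between calls to the robot, and variables do not carry over. Pictures are saved under pics/ and viewed, about 8 in all and at most 12, crops included, and the job is handed in when it is done.

```bash
ls; mkdir -p pics; python3 - <<'E'
from plant import robot
import cv2,numpy as np
s=robot.read_state();print(s)
for n in("top","side"):
    c=robot.read_camera(n);cv2.imwrite(f"pics/{n}0.png",c["image"]);np.savez(f"pics/{n}0.npz",**c);print(n,c["K"],c["R"],c["t"])
E
```

```text
pics
{'t': 0.0, 'q': array([-1.36040514e+00,  1.31146761e-01,  1.48924465e+00, -1.89352679e-06,
        1.52300724e+00, -8.53894911e-02]), 'dq': array([ 0.00090132,  0.00035381, -0.00026061,  0.00070094, -0.00178931,
        0.00275132]), 'joint_torque': array([ 4.73071450e-04, -5.59839821e+01, -4.91762888e+01,  7.67348078e-02,
        3.54976289e-02, -1.82950712e-04]), 'tool_pos': array([ 0.17480182, -0.57338928,  0.21761507]), 'orientation': array([-3.10551677e+00, -4.62653981e-01,  1.80052279e-04]), 'force': array([ 0.55025418, -0.39560937, -0.49430759]), 'wrist_torque': array([-0.05426118,  0.00429585,  0.01999646]), 'opening': 0.09323595433670705}
top [[455.30470594   0.         273.34334381]
 [  0.         455.30470594 217.51543707]
 [  0.           0.           1.        ]] [[ 0.01774937 -0.99948403 -0.02677   ]
 [-0.99382484 -0.01470314 -0.10998183]
 [ 0.10953148  0.0285568  -0.99357303]] [0.03403414 0.57724789 0.85306144]
side [[493.00271577   0.         277.61467981]
 [  0.         493.00271577 199.9570139 ]
 [  0.           0.           1.        ]] [[-0.83882189 -0.5443845  -0.00483258]
 [-0.38859721  0.6049447  -0.69500656]
 [ 0.38127424 -0.58110879 -0.71898716]] [0.52294694 0.26168291 1.02198557]
```

View pics/top0.png

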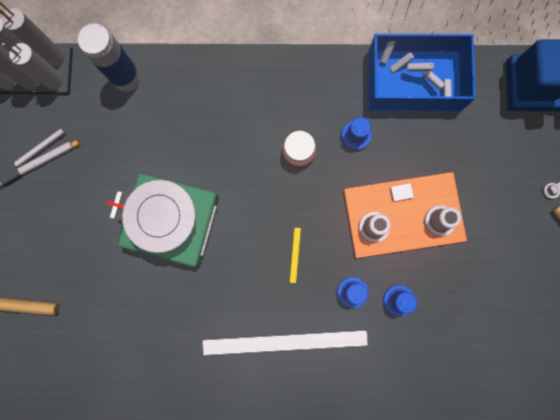

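View pics/side0.png

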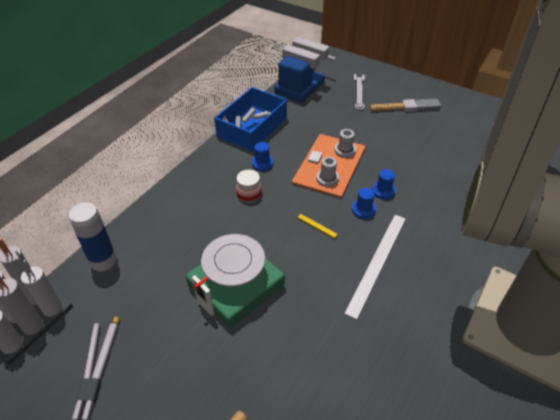

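The top view shows the scale at left (158,216), the orange board with two grey stubs at (375,227) and (442,221), and the coupon at (402,192). The marker is at (295,255) and the jar at (299,149). The three blue look-alikes at (357,133), (353,292) and (401,300) are decoys. The grey ones on the copper board fit the description. I'll confirm that in an enlarged crop and measure.

```bash
cat > h.py <<'E'
import numpy as np,cv2
from plant import robot
def ray(c,u,v,z):
    d=c["R"].T@np.linalg.inv(c["K"])@[u,v,1];o=-c["R"].T@c["t"]
    return o+d*(z-o[2])/d[2]
def tri(c1,p1,c2,p2):
    A=[];b=[]
    for c,p in((c1,p1),(c2,p2)):
        d=c["R"].T@np.linalg.inv(c["K"])@[*p,1];d/=np.linalg.norm(d);P=np.eye(3)-np.outer(d,d)
        A.append(P);b.append(P@(-c["R"].T@c["t"]))
    return np.linalg.lstsq(np.vstack(A),np.hstack(b),rcond=None)[0]
E
python3 - <<'E'
from h import *
c=dict(np.load("pics/top0.npz"));im=c["image"]
hsv=cv2.cvtColor(im,cv2.COLOR_BGR2HSV)
def blobs(m,amin,name,z):
    n,l,s,ce=cv2.connectedComponentsWithStats(m.astype(np.uint8))
    for i in range(1,n):
        if s[i,4]>amin: print(name,s[i],ce[i].round(1),ray(c,*ce[i],z).round(4))
H,S,V=cv2.split(hsv)
om=((H<15)&(S>150)&(V>120)).astype(np.uint8)
cs,_=cv2.findContours(om,0,1)
k=max(cs,key=cv2.contourArea);r=cv2.minAreaRect(k);bp=cv2.boxPoints(r)
print("board",r,[ray(c,*p,.012).round(4) for p in bp],ray(c,*r[0],.012))
# stub: non-orange low-sat inside board; dark necktop
roi=np.zeros_like(H);roi[165:260,340:470]=1
blobs((roi>0)&(S<70)&(V>90),20,"grey",.012)
roi2=np.zeros_like(H);cv2.fillPoly(roi2,[bp.astype(int)],1)
blobs((roi2>0)&(S<90)&(V<90),20,"dark",.076)
# pan
roi=np.zeros_like(H);roi[160:275,100:225]=1
m=((roi>0)&(S<60)&(V>100)).astype(np.uint8)
cs,_=cv2.findContours(m,0,1);k=max(cs,key=cv2.contourArea);e=cv2.fitEllipse(k);print("pan",e,ray(c,*e[0],.105))
blobs((H>20)&(H<35)&(S>150)&(V>120),50,"yellow",.01)
a=cv2.resize(im[165:265,335:475],None,fx=5.7,fy=5.7,interpolation=cv2.INTER_CUBIC);cv2.imwrite("pics/crop1.png",a)
E
```

```text
board ((114.94119262695312, 204.2353057861328), (15.037208557128906, 3.395498752593994), 14.03624439239502) [array([0.6012, 0.3794, 0.012 ]), array([0.6079, 0.3781, 0.012 ]), array([0.6009, 0.348 , 0.012 ]), array([0.5942, 0.3493, 0.012 ])] [0.60104897 0.36372134 0.012     ]
grey [ 340  165  130   95 4762] [409.5 208.3] [ 0.6013 -0.225   0.012 ]
grey [391 183  23  18 310] [401.6 191.9] [ 0.6338 -0.21    0.012 ]
grey [359 212  32  30 730] [374.5 226.4] [ 0.5642 -0.156   0.012 ]
pan ((158.2191619873047, 215.52980041503906), (72.78886413574219, 74.48100280761719), 49.880367279052734) [0.56913121 0.24832698 0.105     ]
yellow [290 228  11  55 366] [294.6 255.1] [0.5052 0.0007 0.01  ]
```

View pics/crop1.png

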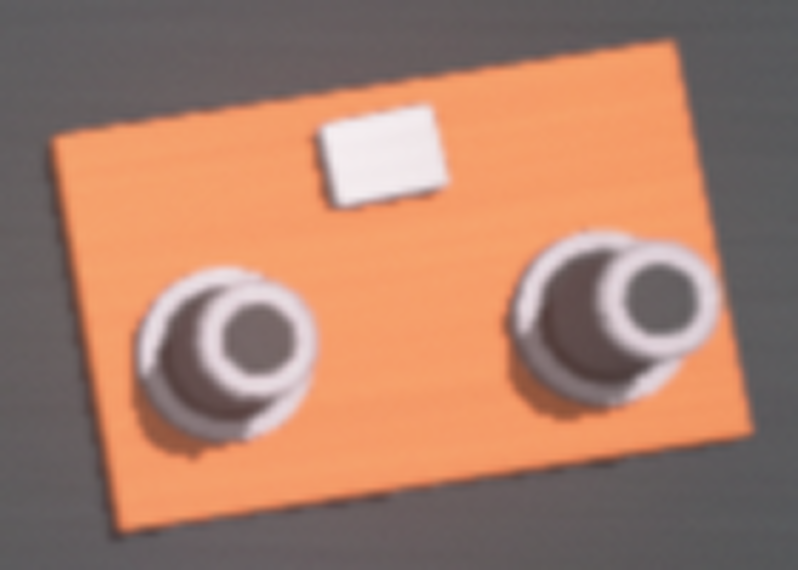

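The crop confirms two identical grey stubs on the copper board. In full-image pixels the neck tops are at (380.3,224.6) and (450.8,217.6), with the coupon behind and between them.

```bash
python3 - <<'E'
from h import *
from scipy.spatial.transform import Rotation as Ro
c=dict(np.load("pics/top0.npz"))
f=lambda x,y:(334.6+x/5.7,164.6+y/5.7)
for n,p,z in(("Ltop",(258,340),.076),("Lfoot",(226,354),.024),("Rtop",(660,300),.076),("Rfoot",(600,317),.024)):
    print(n,f(*p),ray(c,*f(*p),z).round(4))
print("board corners",[ray(c,*f(*p),.012).round(4) for p in((52,136),(676,40),(754,433),(118,530))])
print("jar",ray(c,299,149,.06))
print(Ro.from_rotvec(robot.read_state()["orientation"]).as_matrix().round(3))
E
```

```text
Ltop (379.86315789473684, 224.24912280701753) [ 0.5623 -0.1534  0.076 ]
Lfoot (374.24912280701756, 226.70526315789473) [ 0.5624 -0.1532  0.024 ]
Rtop (450.38947368421054, 217.2315789473684) [ 0.5771 -0.2817  0.076 ]
Rfoot (439.86315789473684, 220.21403508771928) [ 0.577 -0.28   0.024]
board corners [array([ 0.6393, -0.0954,  0.012 ]), array([ 0.6761, -0.3124,  0.012 ]), array([ 0.5391, -0.3355,  0.012 ]), array([ 0.5022, -0.1181,  0.012 ])]
jar [ 0.70609008 -0.00410417  0.06      ]
[[ 0.957  0.291 -0.   ]
 [ 0.291 -0.957  0.002]
 [ 0.    -0.002 -1.   ]]
```

```bash
python3 -m inch '[[[4,-2.4,0,0,0,0,-1],[4,-2.4,0,0,0,0,-1],[4,-2.4,0,0,0,0,-1],[4,-2.4,0,0,0,0,-1],[4,-2.4,0,0,0,0,-1]]]' 
python3 -m inch '[[[4,-2.4,0,0,0,0,-1],[4,-2.4,0,0,0,0,-1],[4,-2.4,0,0,0,0,-1],[4,-2.4,0,0,0,0,-1],[4,-2.4,0,0,0,0,-1]]]' 
python3 -m inch '[[[4,-2.4,0,0,0,0,-1],[4,-2.4,0,0,0,0,-1],[0,0,0,0,0,0,-1],[0,0,0,0,0,0,-1],[0,0,0,0,0,0,-1]]]'
python3 - <<'E'
from h import *
from scipy.spatial.transform import Rotation as Ro
s=robot.read_state();c=robot.read_camera("wrist")
R=Ro.from_rotvec(s["orientation"]).as_matrix();T=c["tool_from_camera"]
Rw=R@T[:3,:3];o=s["tool_pos"]+R@T[:3,3]
c["R"]=Rw.T;c["t"]=-Rw.T@o
cv2.imwrite("pics/w1.png",c["image"]);np.savez("pics/w1.npz",**c)
print(R.round(3),s["tool_pos"],s["force"],"need",(R.T@(np.array([.5624,-.1533,.037])-s["tool_pos"])*100).round(2))
for p in([.5624,-.1533,.076],[.577,-.281,.076]):
    q=c["K"]@(c["R"]@p+c["t"]);print(q[:2]/q[2])
E
```

```text
t: 0.6
tool_pos: [0.332, -0.3991, 0.2182]
orientation: [-3.107, -0.462, 0.0]
force: [0.6, 0.1, 0.2]
opening: 0.0931
t: 1.1
tool_pos: [0.4884, -0.226, 0.2183]
orientation: [-3.107, -0.463, 0.001]
force: [0.7, -2.7, -0.2]
opening: 0.0927
t: 1.6
tool_pos: [0.5495, -0.1591, 0.2182]
orientation: [-3.107, -0.462, 0.002]
force: [0.0, -0.4, 0.6]
opening: 0.093
[[ 0.957  0.291 -0.001]
 [ 0.291 -0.957 -0.   ]
 [-0.001 -0.    -1.   ]] [ 0.54946532 -0.15911437  0.21821951] [ 0.0102961  -0.40211588  0.59254637] need [ 1.42 -0.18 18.12]
[279.38242135 183.43319293]
[413.22640659 207.56206751]
```

View pics/w1.png

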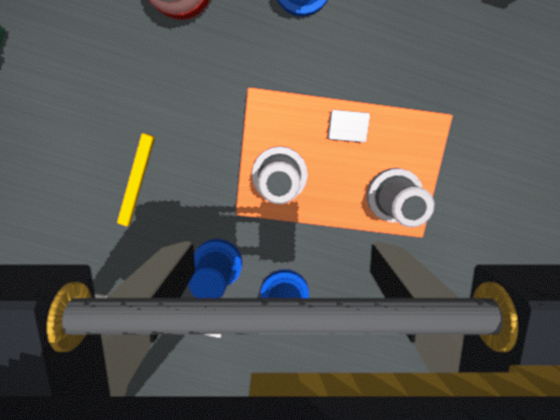

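Wrist view: the neck tops are at (279,182) and (413,207), which agrees with the predictions from the top camera to about 1 px. I'll go down onto the nearer stub, grip it and weigh it.

```bash
python3 -m inch '[[[1.4,-0.2,2,0,0,0,-1],[0,0,4,0,0,0,-1],[0,0,4,0,0,0,-1],[0,0,4,0,0,0,-1],[0,0,3,0,0,0,-1]]]' 
python3 -m inch '[[[0,0,1,0,0,0,-1],[0,0,0,0,0,0,-1],[0,0,0,0,0,0,1],[0,0,0,0,0,0,1],[0,0,0,0,0,0,1]]]' 40
python3 -m inch '[[[0,0,0,0,0,0,1],[0,0,0,0,0,0,1],[0,0,0,0,0,0,1],[0,0,0,0,0,0,1],[0,0,0,0,0,0,1]]]'
python3 -m inch '[[[0,0,-0.5,0,0,0,1],[0,0,-0.5,0,0,0,1],[0,0,0,0,0,0,1],[0,0,0,0,0,0,1],[0,0,0,0,0,0,1]]]'
python3 -m inch '[[[0,0,0,0,0,0,1],[0,0,0,0,0,0,1],[0,0,0,0,0,0,1],[0,0,0,0,0,0,1],[0,0,0,0,0,0,1]]]'
python3 -c "
from plant import robot;s=robot.read_state();print(s['tool_pos'],s['force'],s['wrist_torque'])"
```

```text
t: 2.15
tool_pos: [0.5609, -0.1536, 0.046]
orientation: [-3.107, -0.459, 0.003]
force: [-0.0, -0.6, -0.0]
opening: 0.093
t: 2.65
tool_pos: [0.5644, -0.1532, 0.0408]
orientation: [3.106, 0.463, 0.005]
force: [-0.1, 0.7, -0.7]
opening: 0.0734
t: 3.15
tool_pos: [0.5629, -0.1524, 0.0386]
orientation: [-3.107, -0.463, 0.0]
force: [0.1, -0.0, 0.6]
opening: 0.0394
t: 3.65
tool_pos: [0.5628, -0.1525, 0.0485]
orientation: [-3.107, -0.463, 0.0]
force: [-0.7, 0.0, -2.9]
opening: 0.0393
t: 4.15
tool_pos: [0.5629, -0.1525, 0.0486]
orientation: [-3.107, -0.463, 0.0]
force: [0.5, 0.4, -2.8]
opening: 0.039
[ 0.56292519 -0.15252193  0.04862164] [ 0.49869207  0.41891325 -2.83773159] [-0.01653147  0.03415978  0.00137803]
```

The reading is about 2.8 N (~290 g), so this is the light stub. I'll set it back down and weigh the other.

```bash

python3 -m inch '[[[0,0,0.4,0,0,0,1],[0,0,0.4,0,0,0,1],[0,0,0.2,0,0,0,1],[0,0,0,0,0,0,1],[0,0,0,0,0,0,1]]]'
python3 -m inch '[[[0,0,0,0,0,0,0.3],[0,0,0,0,0,0,-0.3],[0,0,0,0,0,0,-1],[0,0,0,0,0,0,-1],[0,0,0,0,0,0,-1]]]'
python3 -m inch '[[[0,0,-2,0,0,0,-1],[0,0,-3,0,0,0,-1],[0,0,-3,0,0,0,-1],[0,0,-2,0,0,0,-1],[0,0,0,0,0,0,-1]]]'
python3 - <<'E'
from h import *
from scipy.spatial.transform import Rotation as Ro
s=robot.read_state();R=Ro.from_rotvec(s["orientation"]).as_matrix()
print(s["tool_pos"],s["force"],s["opening"],(R.T@(np.array([.577,-.281,.039])-s["tool_pos"])*100).round(2))
E
```

```text
t: 4.65
tool_pos: [0.5628, -0.1525, 0.0386]
orientation: [-3.107, -0.463, 0.0]
force: [-2.5, 1.0, 0.2]
opening: 0.0392
t: 5.15
tool_pos: [0.5631, -0.1526, 0.0387]
orientation: [3.107, 0.463, 0.0]
force: [-0.1, -0.4, 0.8]
opening: 0.0665
t: 5.65
tool_pos: [0.5654, -0.1534, 0.1428]
orientation: [3.104, 0.462, 0.01]
force: [0.1, 0.5, 1.0]
opening: 0.0926
[ 0.56541168 -0.15343063  0.14283712] [0.07458318 0.54720585 0.99364862] 0.09256277513364565 [-2.67 12.5  10.42]
```

```bash

python3 -m inch '[[[-0.6,3,0,0,0,0,-1],[-0.6,3.5,0,0,0,0,-1],[-0.6,3.5,0,0,0,0,-1],[-0.6,2.7,0,0,0,0,-1],[0,0,0,0,0,0,-1]]]'
python3 -m inch '[[[0,0,0,0,0,0,-1],[0,0,3,0,0,0,-1],[0,0,3,0,0,0,-1],[0,0,3,0,0,0,-1],[0,0,1,0,0,0,-1]]]'
python3 -m inch '[[[0,0,0,0,0,0,-1],[0,0,0,0,0,0,-1],[0,0,0,0,0,0,1],[0,0,0,0,0,0,1],[0,0,0,0,0,0,1]]]' 50
python3 -m inch '[[[0,0,0,0,0,0,1],[0,0,0,0,0,0,1],[0,0,0,0,0,0,1],[0,0,0,0,0,0,1],[0,0,0,0,0,0,1]]]'
python3 -m inch '[[[0,0,-0.5,0,0,0,1],[0,0,-0.5,0,0,0,1],[0,0,0,0,0,0,1],[0,0,0,0,0,0,1],[0,0,0,0,0,0,1]]]'
for i in 1 2 3; do python3 -m inch '[[[0,0,0,0,0,0,1],[0,0,0,0,0,0,1]]]' | grep -E "force|tool_pos"; done
```

```text
t: 6.15
tool_pos: [0.576, -0.2842, 0.1369]
orientation: [3.108, 0.458, -0.002]
force: [-0.4, 1.8, -0.1]
opening: 0.0931
t: 6.65
tool_pos: [0.5744, -0.2779, 0.0341]
orientation: [-3.102, -0.464, 0.008]
force: [-1.3, 0.4, -0.5]
opening: 0.0929
t: 7.15
tool_pos: [0.5777, -0.2815, 0.04]
orientation: [3.106, 0.463, 0.002]
force: [0.4, -0.5, 0.3]
opening: 0.0736
t: 7.65
tool_pos: [0.5769, -0.2809, 0.0385]
orientation: [-3.107, -0.463, 0.0]
force: [-1.2, 0.5, 0.5]
opening: 0.0393
t: 8.15
tool_pos: [0.5767, -0.2809, 0.0482]
orientation: [-3.107, -0.463, 0.001]
force: [-0.6, 0.4, -8.2]
opening: 0.0393
tool_pos: [0.5768, -0.2809, 0.0484]
force: [-0.1, -0.4, -8.9]
tool_pos: [0.577, -0.281, 0.0486]
force: [-0.7, -0.3, -8.8]
tool_pos: [0.577, -0.281, 0.0487]
force: [0.8, 0.3, -8.8]
```

The second stub reads 8.8 N (~0.9 kg), so it's the heavy one. The expected sink is about 30 mm. I'll lift it and carry it towards the scale.

```bash

python3 -m inch '[[[0,0,-2,0,0,0,1],[0,0,-4,0,0,0,1],[0,0,-4,0,0,0,1],[0,0,-4,0,0,0,1],[0,0,-3,0,0,0,1]]]'
python3 -m inch '[[[0,0,0,0,0,0,1],[0.4,-1.4,0,0,0,0,1],[0.9,-3,0,0,0,0,1],[0.9,-3,0,0,0,0,1],[0.9,-3,0,0,0,0,1]]]'
python3 -m inch '[[[0.9,-3,0,0,0,0,1],[0.9,-3,0,0,0,0,1],[0.9,-3,0,0,0,0,1],[0.9,-3,0,0,0,0,1],[0.9,-3,0,0,0,0,1]]]'
python3 -m inch '[[[0.9,-3,0,0,0,0,1],[0.9,-3,0,0,0,0,1],[0.8,-2.9,0,0,0,0,1],[0.3,-1.2,0,0,0,0,1],[0,0,0,0,0,0,1]]]'
python3 -m inch '[[[0,0,0,0,0,0,1],[0,0,0,0,0,0,1],[0,0,0,0,0,0,1]]]'
python3 - <<'E'
from h import *
from scipy.spatial.transform import Rotation as Ro
s=robot.read_state();c=robot.read_camera("wrist")
R=Ro.from_rotvec(s["orientation"]).as_matrix();T=c["tool_from_camera"]
Rw=R@T[:3,:3];o=s["tool_pos"]+R@T[:3,3]
c["R"]=Rw.T;c["t"]=-Rw.T@o
cv2.imwrite("pics/w2.png",c["image"]);np.savez("pics/w2.npz",**c)
print(s["tool_pos"],s["force"],"need",(R.T@(np.array([.569,.2483,.15])-s["tool_pos"])*100).round(2))
p=[.569,.2483,.105];q=c["K"]@(c["R"]@p+c["t"]);print(q[:2]/q[2])
E
```

```text
t: 9.25
tool_pos: [0.5777, -0.2814, 0.2221]
orientation: [3.105, 0.463, 0.004]
force: [1.6, -0.7, -8.2]
opening: 0.0394
t: 9.75
tool_pos: [0.5746, -0.1703, 0.2147]
orientation: [-3.104, -0.462, 0.007]
force: [1.3, 0.9, -8.1]
opening: 0.0392
t: 10.25
tool_pos: [0.5737, -0.0138, 0.215]
orientation: [-3.106, -0.463, 0.007]
force: [0.6, -0.3, -8.2]
opening: 0.0392
t: 10.75
tool_pos: [0.5721, 0.0914, 0.2157]
orientation: [-3.106, -0.467, 0.007]
force: [0.3, 0.4, -8.2]
opening: 0.0389
t: 11.05
tool_pos: [0.5739, 0.0882, 0.2182]
orientation: [3.107, 0.461, -0.001]
force: [0.0, -0.4, -7.9]
opening: 0.0392
[0.57388659 0.08818739 0.21822468] [ 0.01975199 -0.37692841 -7.94231399] need [  4.18 -15.46   6.82]
[ 93.32382441 156.66438199]
```

View pics/w2.png

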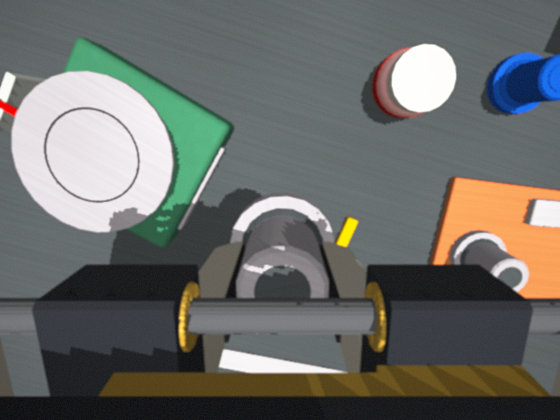

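Wrist view: the pan ring is centred near (91,154), against a predicted (93,157). The stub is held straight, and the light stub is standing on the board at right. I'll fit the ring more exactly.

```bash
python3 - <<'E'
from h import *
for n,(x0,x1,y0,y1) in(("w2",(35,150,95,212)),("top0",(132,186,190,242))):
    c=dict(np.load(f"pics/{n}.npz"));g=cv2.cvtColor(c["image"],cv2.COLOR_BGR2GRAY)
    bh=cv2.morphologyEx(g,cv2.MORPH_BLACKHAT,np.ones((9,9)))[y0:y1,x0:x1]
    m=(bh>35).astype(np.uint8);cs,_=cv2.findContours(m,0,1);k=max(cs,key=lambda k:cv2.boundingRect(k)[2])
    e=cv2.fitEllipse(k);u=(e[0][0]+x0,e[0][1]+y0);p=ray(c,*u,.105)
    # diameter check on rays
    pts=np.array([ray(c,q[0][0]+x0,q[0][1]+y0,.105)[:2] for q in k]);(cx,cy),r=cv2.minEnclosingCircle(pts.astype(np.float32)*1000)
    print(n,e,u,p,"circ",cx,cy,2*r)
# stub foot in w2: neck top centre ~(283,285)
c=dict(np.load("pics/w2.npz"));print("neck top",ray(c,283,285,.218+.0375))
c1=dict(np.load("pics/w2.npz"))
E
```

```text
w2 ((56.2874755859375, 59.46720504760742), (88.5478744506836, 102.01326751708984), 133.9268035888672) (91.2874755859375, 154.46720504760742) [0.57030503 0.25017733 0.105     ] circ 569.0465087890625 249.78599548339844 78.78926086425781
top0 ((26.112714767456055, 25.489246368408203), (42.071590423583984, 43.394683837890625), 42.11232376098633) (158.11271476745605, 215.4892463684082) [0.56920169 0.24852298 0.105     ] circ 569.4722900390625 248.38677978515625 78.99272155761719
neck top [0.57717783 0.08818002 0.2555    ]
```

```bash

python3 -m inch '[[[0.4,-1.5,0,0,0,0,1],[0.7,-2.5,0,0,0,0,1],[0.8,-3,0,0,0,0,1],[0.8,-3,0,0,0,0,1],[0.8,-2.8,0,0,0,0,1]]]'
python3 -m inch '[[[0.5,-1.7,0,0,0,0,1],[0.3,-1,0,0,0,0,1],[0,0,1,0,0,0,1],[0,0,2,0,0,0,1],[0,0,2,0,0,0,1]]]'
python3 -m inch '[[[0,0,1.5,0,0,0,1],[0,0,0.6,0,0,0,1],[0,0,0.2,0,0,0,1],[0,0,0,0,0,0,1],[0,0,0,0,0,0,1]]]'
python3 -m inch '[[[0,0,0,0,0,0,1],[0,0,0,0,0,0,1],[0,0,0,0,0,0,1],[0,0,0,0,0,0,1],[0,0,0,0,0,0,1]]]'
python3 - <<'E'
from h import *
from scipy.spatial.transform import Rotation as Ro
s=robot.read_state();R=Ro.from_rotvec(s["orientation"]).as_matrix()
print(s["tool_pos"],R[:,2],s["force"],"need",(R.T@(np.array([.5695,.249,.1315])-s["tool_pos"])*100).round(2))
E
```

```text
t: 11.6
tool_pos: [0.57, 0.2234, 0.2188]
orientation: [-3.107, -0.462, -0.0]
force: [0.3, -0.5, -8.8]
opening: 0.0393
t: 12.1
tool_pos: [0.5704, 0.2486, 0.1678]
orientation: [3.107, 0.461, 0.001]
force: [0.4, -0.3, -9.0]
opening: 0.0392
t: 12.6
tool_pos: [0.5707, 0.2501, 0.147]
orientation: [-3.107, -0.463, -0.003]
force: [0.6, 0.2, -7.7]
opening: 0.0391
t: 13.1
tool_pos: [0.5699, 0.25, 0.1457]
orientation: [-3.107, -0.463, 0.0]
force: [0.1, -0.1, -8.2]
opening: 0.0388
[0.56988439 0.25001073 0.14565198] [-1.75483805e-05  1.92870115e-05 -1.00000000e+00] [ 0.08635511 -0.0624851  -8.21551317] need [-0.07  0.09  1.42]
```

```bash

python3 -m inch '[[[-0.05,0.08,0.3,0,0,0,1],[0,0,0.4,0,0,0,1],[0,0,0.3,0,0,0,1],[0,0,0.1,0,0,0,1],[0,0,0.1,0,0,0,1]]]'
for i in 1 2 3 4; do python3 -m inch '[[[0,0,0.1,0,0,0,1],[0,0,0.1,0,0,0,1],[0,0,0.1,0,0,0,1],[0,0,0.1,0,0,0,1],[0,0,0.1,0,0,0,1]]]'| grep -E "tool_pos|force"; done
python3 -m inch '[[[0,0,0,0,0,0,1],[0,0,0,0,0,0,1],[0,0,0,0,0,0,1],[0,0,0,0,0,0,1],[0,0,0,0,0,0,1]]]'
```

```text
t: 13.6
tool_pos: [0.5695, 0.249, 0.1333]
orientation: [3.107, 0.463, -0.001]
force: [-1.1, 0.7, -7.6]
opening: 0.039
tool_pos: [0.5698, 0.2491, 0.1287]
force: [0.3, 0.5, -7.5]
tool_pos: [0.5698, 0.2491, 0.1238]
force: [0.0, 0.1, -6.1]
tool_pos: [0.5698, 0.2491, 0.1188]
force: [-0.2, 0.1, -4.8]
tool_pos: [0.5698, 0.2491, 0.1138]
force: [-0.2, -0.1, -3.0]
t: 16.1
tool_pos: [0.5698, 0.2491, 0.1138]
orientation: [-3.107, -0.463, -0.001]
force: [0.8, 1.0, -2.4]
opening: 0.039
```

```bash

python3 -m inch '[[[0,0,0.1,0,0,0,1],[0,0,0.1,0,0,0,1],[0,0,0.1,0,0,0,1],[0,0,0.1,0,0,0,1],[0,0,0.1,0,0,0,1]]]'| grep -E "tool_pos|force"
python3 -m inch '[[[0,0,0.1,0,0,0,1],[0,0,0.1,0,0,0,1],[0,0,0.1,0,0,0,1],[0,0,0,0,0,0,1],[0,0,0,0,0,0,1]]]'| grep -E "tool_pos|force"
for i in $(seq 24); do python3 -m inch '[[[0,0,0,0,0,0,1]]]' | grep force; done | awk '{gsub(/[\],]/,"");printf "%s ",$4;s+=$4}END{print "mean",s/NR}'
python3 - <<'E'
from h import *
for n in("top","side"):
    c=robot.read_camera(n);np.savez(f"pics/{n}1.npz",**c)
a=cv2.resize(np.load("pics/top1.npz")["image"][150:280,90:230],None,fx=3.5,fy=3.5)
b=cv2.resize(np.load("pics/side1.npz")["image"][200:330,170:270],None,fx=3,fy=3.5)
cv2.imwrite("pics/chk.png",np.hstack([a,b]));print(robot.read_state()["tool_pos"])
E
```

```text
tool_pos: [0.5698, 0.2491, 0.1087]
force: [1.2, 0.2, -0.5]
tool_pos: [0.5698, 0.2491, 0.1058]
force: [-0.4, 0.7, -1.4]
-1.7 -0.7 -0.7 -0.6 -0.5 -0.6 -0.4 -0.8 -1.6 -0.1 -1.4 -1.4 -1.2 -1.1 -0.3 0.1 -1.3 -0.3 -1.0 -0.7 -0.7 -1.4 -0.6 -1.1 mean -0.8375
[0.56972454 0.24908424 0.10568073]
```

View pics/chk.png

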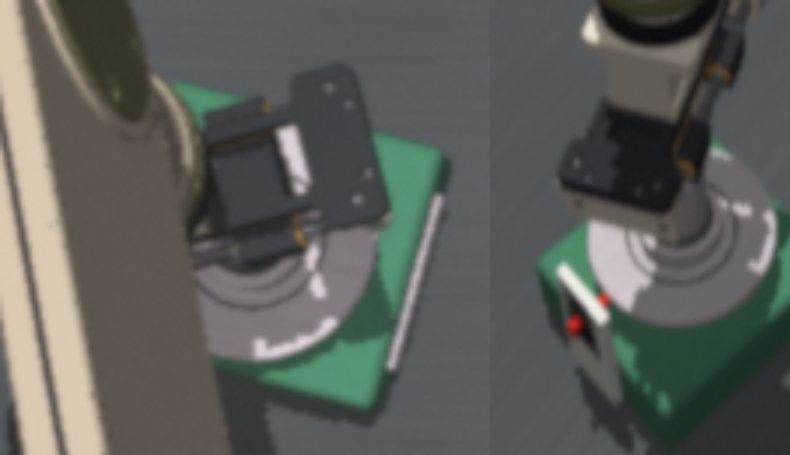

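The crops show the foot inside the engraved ring in both views, and the pan well sunk. The arm still carries about 0.84 N, so I need to go about 3 mm further down.

```bash

python3 -m inch '[[[0,0,0.1,0,0,0,1],[0,0,0.1,0,0,0,1],[0,0,0.1,0,0,0,1],[0,0,0,0,0,0,1],[0,0,0,0,0,0,1]]]'| grep -E "tool_pos|force"
for i in $(seq 40); do python3 -m inch '[[[0,0,0,0,0,0,1]]]' | grep force; done | awk '{gsub(/[\],]/,"");s+=$4}END{print "mean",s/NR}'
```

```text
tool_pos: [0.5697, 0.2491, 0.1027]
force: [3.1, 1.4, 0.5]
mean 0.125
```

The residual is about 0.1 N, so the spring is carrying the weight. I'll ease the grip and then open.

```bash

python3 -m inch '[[[0,0,0,0,0,0,1],[0,0,0,0,0,0,1]]]' 20 | grep force
python3 -m inch '[[[0,0,0,0,0,0,1],[0,0,0,0,0,0,1]]]' 8| grep force
python3 -m inch '[[[0,0,0,0,0,0,1],[0,0,0,0,0,0,1]]]' 3| grep force
python3 -m inch '[[[0,0,0,0,0,0,0],[0,0,0,0,0,0,-0.3],[0,0,0,0,0,0,-0.7],[0,0,0,0,0,0,-1],[0,0,0,0,0,0,-1]]]'
python3 -m inch '[[[0,0,0,0,0,0,-1],[0,0,0,0,0,0,-1],[0,0,0,0,0,0,-1],[0,0,0,0,0,0,-1],[0,0,0,0,0,0,-1]]]'
python3 -m inch '[[[0,0,-1,0,0,0,-1],[0,0,-2,0,0,0,-1],[0,0,-3,0,0,0,-1],[0,0,-3,0,0,0,-1],[0,0,-3,0,0,0,-1]]]'
python3 -m inch '[[[-2,0,-2,0,0,0,-1],[-4,2,-1,0,0,0,-1],[-4,4,0,0,0,0,-1],[-4,4,0,0,0,0,-1],[-4,4,0,0,0,0,-1]]]'
python3 -m inch '[[[-1,4,0,0,0,0,-1],[0,4,0,0,0,0,-1],[0,4,0,0,0,0,-1],[0,0,0,0,0,0,-1],[0,0,0,0,0,0,-1]]]'
python3 - <<'E'
from h import *
for n in("top","side"):
    c=robot.read_camera(n);np.savez(f"pics/{n}2.npz",**c);cv2.imwrite(f"pics/{n}2.png",c["image"])
a=cv2.resize(np.load("pics/side2.npz")["image"][100:330,160:400],None,fx=2.4,fy=2.4);b=cv2.resize(np.load("pics/top2.npz")["image"][150:280,90:180],None,fx=2.4,fy=2.4*230/130);cv2.imwrite("pics/chk2.png",np.hstack([a,b]))
E
```

```text
force: [3.5, 2.0, -0.5]
force: [3.5, 1.4, -1.2]
force: [3.5, 1.0, 0.7]
t: 25.2
tool_pos: [0.5694, 0.249, 0.1025]
orientation: [3.107, 0.463, -0.001]
force: [-0.5, 0.3, -0.2]
opening: 0.0735
t: 25.7
tool_pos: [0.5697, 0.2491, 0.1027]
orientation: [-3.107, -0.463, -0.0]
force: [-0.1, -0.8, 0.5]
opening: 0.0929
t: 26.2
tool_pos: [0.5696, 0.2491, 0.2247]
orientation: [-3.107, -0.463, -0.001]
force: [0.2, 0.0, 0.7]
opening: 0.0928
t: 26.7
tool_pos: [0.4465, 0.0789, 0.2536]
orientation: [3.107, 0.464, 0.003]
force: [0.6, -0.8, 0.1]
opening: 0.0932
t: 27.2
tool_pos: [0.473, -0.0382, 0.2533]
orientation: [-3.108, -0.459, -0.001]
force: [-0.1, 0.6, -0.3]
opening: 0.0928
```

View pics/top2.png

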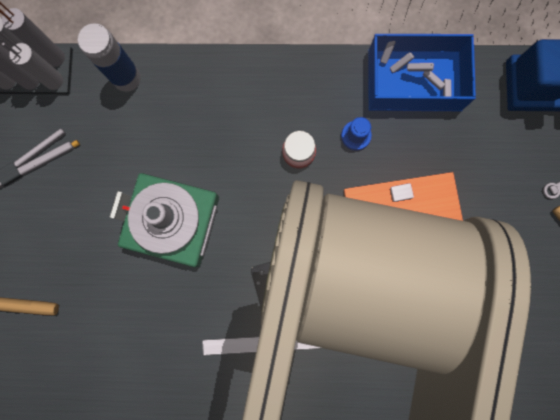

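View pics/chk2.png

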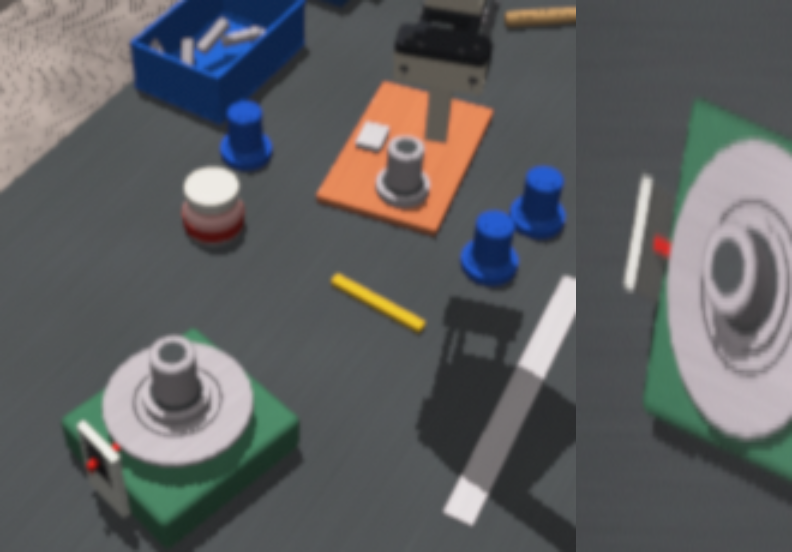

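Views after release: the heavy stub stands upright on the sunken pan inside the ring, and the light stub is still on the board. The coupon, marker and jar look unmoved. Now a quick numeric check of the centring.

```bash
python3 - <<'E'
from h import *
C={n:dict(np.load(f"pics/{n}2.npz")) for n in("top","side")}
# neck top centre, read from views: side crop (174,350)/2.4+(160,100); top
sp=(160+174/2.4,100+350/2.4)
g=cv2.cvtColor(C["top"]["image"],cv2.COLOR_BGR2GRAY)
h=cv2.cvtColor(C["top"]["image"],cv2.COLOR_BGR2HSV)
m=((h[...,1]<60)&(h[...,2]>100)).astype(np.uint8);m[:160]=0;m[275:]=0;m[:,225:]=0;m[:,:122]=0
k=max(cv2.findContours(m,0,1)[0],key=cv2.contourArea);e=cv2.fitEllipse(cv2.convexHull(k))
tp=(90+733/2.4-576/2.4,150+270/(2.4*230/130))
t=tri(C["top"],tp,C["side"],sp);print("pan centre",e,ray(C["top"],*e[0],.0755).round(4))
print("neck tri",tp,sp,t.round(4),"top at .139",ray(C["top"],*tp,.1395).round(4),"side",ray(C["side"],*sp,.1395).round(4))
E
```

```text
pan centre ((162.53704833984375, 217.43316650390625), (70.14566040039062, 72.33893585205078), 52.95500946044922) [0.569  0.2485 0.0755]
neck tri (155.41666666666669, 213.58695652173913) (232.5, 245.83333333333334) [0.5705 0.2452 0.1366] top at .139 [0.5686 0.2435 0.1395] side [0.5707 0.2474 0.1395]
```

```bash
python3 -m inch '[[[0,0,0,0,0,0,-1],[0,0,0,0,0,0,-1],[0,0,0,0,0,0,-1],[0,0,0,0,0,0,-1],[0,0,0,0,0,0,-1]]]'; python3 -c "
from plant import robot;print(robot.close_job())"
```

```text
t: 27.8
tool_pos: [0.4729, -0.0374, 0.2526]
orientation: [3.107, 0.464, -0.0]
force: [0.3, 1.6, 0.1]
opening: 0.0924
the job is handed in; nothing more can be done
None
```

The heavy stub is standing on the scale pan with its foot inside the ring, and the light one is back on the copper board. The job is handed in at about 28 s; no verdict was reported.

- **Weighing:** the stub nearer the scale read about 2.8 N, so it was the hollow one and I set it back down. The other read about 8.5 N, so it was the solid one.
- **Lowering:** I brought it onto the pan at 10 mm/s until the mean residual wrist force was about 0.1 N. I then eased the grip from 50 N to 3 N before opening.
- **Centring:** the cameras put the stub's axis about 3 mm from the pan centre, while the arm's own position implied under 1 mm. Both are inside the 8 mm limit; the camera pixels were read by eye.
- **Pan:** the stub's height puts the pan about 30 mm down, clear of the 39 mm limit. I had no direct reading of how fast the pan moved at release.
- **Bystanders:** in the last pictures the coupon, marker and jar looked unmoved. I checked that by eye only.
- **Side force:** a sideways force of about 3.5 N built up in the grip just before release, and I did not correct it. It was gone once the jaws opened.

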